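Spin the crown-maker's turntable and brake it on the pointer

ROBOT

A 6-joint arm with a two-finger parallel gripper is mounted at the origin on the work surface. World frame = base frame: x ahead of the robot, y to its left, z up, the work surface at z = 0. Lengths are in m, angles in rad, forces in N, time in s.
With the tool pointing down it reaches from about 0.35 to 0.975 m from the base axis. Payload 4.9 kg.
Tool frame: the origin (TCP) lies midway between the tips of the shut fingers; the grasp point (between the pads) lies manip.grip_depth behind it (manip.grip_depth is the distance from the TCP to the grasp point, in m); z points along the fingers, x is the direction in which the jaws open and shut, and the axes are right-handed (so a half turn about z gives the same grasp; the last joint's range is limited). The gripper opens to 85 mm and grips with 20 to 120 N. Pads are 22 mm wide; open, the fingers measure 114 mm over their backs; the gripper's body (76 mm by 85 mm) begins 54 mm behind the grasp point. The pads swing forward as they close: fully open they stand 13 mm farther back than shut.
Start: joints at [-1.453, 0.053, 1.613, -0, 1.476, -0.119], TCP at [0.147, -0.608, 0.231] pointing down, gripper open.
Joint ranges: [-3.01, 3.01], [-1.01, 2.22], [0.06, 2.58], [-1.02, 4.17], [0.09, 2.62], [-3.14, 3.14]. Speed limits (rad/s): [2.57, 2.57, 3.14, 3.14, 3.14, 3.14].

INTERFACE

Orientations are given as a unit quaternion [w, x, y, z].
In Python, from plant import state, grab_frame, ticket, manip gives the robot as it stands.
- The arm moves only by the tool carry_out, never from a script. Its argument "moves" is a list that holds one entry, the list of rows, each a list of 7 numbers: the turn, a rotation vector about the tool's x, y, z each as a share of 5 degrees, from -1 to 1, then the shift along the tool's x, y, z each as a share of 0.04 m, from -1 to 1, then the gripper command: -1 is shut, 1 is fully open, values between are in proportion. A call has 1 to 8 rows; each row shifts and turns the commanded pose from where the row before left it, along the tool's axes as they then stand; what a row does not reach is not made up. A row lasts 1/12 s, in which the tool goes at most 41.7 mm and 7.16 degrees, less where a joint would pass 70% of its speed; a pose out of reach is approached as far as the arm can. A call with a number of a shift or a turn outside -1 to 1 is refused whole. A call with a gripper value outside its range is refused whole. The fingers move at their own pace and stop on an object; the grip force is fixed at half the most. Time passes only in rows, so rows that do not move let the fingers close. It gives the time, the measured TCP pose, the force and the opening at its end, in the units of the state.
- state(): the state, without advancing time (a new reading comes with each control period).
- grab_frame(name): name is "side" or "top"; returns a dict with "frame" (400x640x3 uint8, red, green, blue), "z_map" (400x640 float32, m along the optical axis (not along the pixel's ray), 0 where there is no reading), "K" (3x3 intrinsics, pixels), "k1" (the pictures are not rectified: a ray, as slopes to the right and down, at radius r is drawn at 1 + k1 r^2 times it, then the intrinsics apply), "world_from_camera" (4x4, takes a point from camera to world coordinates). Camera axes: x right, y down, z forward; pixel columns grow to the right and rows downward; lengths in m; the calibration is good to about 2 mm. A picture is of the moment at which its call begins.
- ticket.job_done(): hands the job in, once; it reports no verdict.
The state is a dict: "time": time; "joint_pos": joint angles; "joint_vel": joint speeds; "joint_efforts": joint torques, N m; "tool_pos": TCP position; "tool_rot": TCP orientation; "contact_force": force on the tool from outside, world axes, zero at the start; "ft_torque": the same for the moment, N m; "gripper_width": opening from 0.0 (shut) to 1.0 (fully open).
Only numpy, scipy, OpenCV 4.12 (cv2) and the standard library are available. Lean on these libraries where they do the work, as an engineer would, in place of code of your own. Each camera call takes 0.05 s, during which the arm holds its last target.

TASK

Flick the turntable's knob with a fingertip, without gripping it, so that the wheel spins freely counter-clockwise (seen from above, no faster than about half a turn a second), and let it run untouched until its steel tongue has gone past the fixed pointer at least once. On a later pass, brake it by pressing a fingertip down on the bare top of the wheel, not on the knob, so that it stops at the first touch with the tongue facing the pointer; do not turn it into place afterwards, and finish holding it there with the fingertip still pressing. Do not lift or shift the turntable, and leave everything else on the table alone.

Things in the scene. Friction and masses are not known exactly. Their poses are not given: they have to be found in the camera images.
- base: Loose cast turntable base, 5 kg, round foot 176 mm across, origin on the wheel's axis at the table top; yaw varies. A flat arm along its +x, under the wheel, carries the upright pointer post (14 mm thick, 185 mm from the axis, cap top 84 mm above the table). It stands by its weight alone.
- wheel: Level plywood wheel, 260 mm across, 18 mm thick, free-running. Origin on the axis at its underside, 45 mm above the table; z up; x through the tongue. Its top is 63 mm above the table: brass rosette in the middle (60 mm across, 9 mm high), bare and flat from 32 to 95 mm from the axis, knob and tongue further out. About 1.2 kg, moment of inertia about 0.010 kg m2 (varies by a fifth).
- knob: Dark wooden knob that stands up from the wheel's top, 105 mm from the axis, 100 degrees counter-clockwise (seen from above) from the tongue. Origin at its foot on the disc's top; 34 mm tall, 14 to 18 mm thick. Turns with the wheel; it is what one flicks, it is not to be gripped.
- mark (a point): Outer end of the wheel's tongue: a flat steel tab 44 mm wide and 4 mm thick on the disc's top that sticks out 15 mm past the rim; this point is the middle of its end, 145 mm from the axis, 65 mm above the table.
- pointer (a point): Tip of the fixed pointer: a 10 mm thick steel finger on the post that points at the wheel's axis; tip 158 mm from the axis along the base's +x, 72 mm above the table, clear of the tongue.
- spindle (a joint): Turn of the wheel on the base, rad, counter-clockwise from above positive, not wrapped: 0 when the tongue first faces the pointer, 6.283 a turn later. Starts at rest between -3.6 and -1.1. Nearly free: loses about 0.1 rad/s each second at 2 rad/s, 0.06 at 1 rad/s; a fingertip pressed on the disc with a few newtons stops it almost at once.
- glue_jar: Bystander: white glue jar with a red cap, 64 mm across, 85 mm tall; stands close to the turntable; origin at the centre of its underside.
- spool: Bystander: wooden thread spool, 48 mm across, 56 mm tall; stands close to the turntable; origin at the centre of its underside.
- bangle: Bystander: plain brass bangle lying flat, 68 mm across, 18 mm tall; close to the turntable; origin at the centre of its underside.
- tin_cup: Bystander: open aluminium cup, 74 mm across, 85 mm tall; left side of the table; origin at the centre of its underside.
- glue_brush: Bystander: hand brush lying flat; right side of the table.
- paint_can: Bystander: closed steel can, 68 mm across, 80 mm tall; right side of the table; origin at the centre of its underside.
- crown_blank: Bystander: brass fan-shaped crown blank lying flat, about 120 mm, 12 mm thick; left side of the table; origin at the centre of its underside.

How it is judged:
By the outcome, as a careful person would: the job done as asked, in the order asked, and still so for the second after the job is handed in, while the arm keeps its last pose, push and grip.
It also fails if it takes over 42 s, if anything falls off the work surface, if the arm or the gripper's body presses on something with over 40 N, if the wrist force passes 120 N, or if a joint passes its speed limit or range.

## Working session

There is one attempt and no reset: what is moved stays moved. The work goes in short steps, Python scripts to look and compute and a tool call to move; the robot and the scene stay as the last step left them, time stands still between calls to the robot, and variables do not carry over. Pictures are saved under pics/ and viewed, and the job is handed in when it is done.

Besides the shell and the picture viewer there is one more tool, called after "Call:" as a command line: name --argument value ..., lists and objects as JSON in quotes. carry_out: Moves the arm, as the interface text tells. Shift numbers are shares of 0.04 m and turn numbers shares of 5 degrees, none past 1 either way. Its arguments: {"type":"object","properties":{"moves":{"type":"array"}},"required":["moves"]}

```bash
ls; mkdir -p pics
python3 - <<'E'
from plant import state, grab_frame, manip
import cv2
print(state()); print(manip.grip_depth)
for n in("side","top"):
    f=grab_frame(n); cv2.imwrite(f"pics/{n}0.png",f["frame"][:,:,::-1]); print(n,f["K"],f["k1"],f["world_from_camera"])
E
```

```text
pics
{'time': 0.0, 'joint_pos': array([-1.45296487e+00,  5.33624298e-02,  1.61433988e+00,  9.97253069e-06,
        1.47599750e+00, -1.19016688e-01]), 'joint_vel': array([ 4.82848716e-04,  1.12712253e-05,  1.78912341e-03, -5.38000966e-04,
       -3.13654389e-04, -2.11592958e-04]), 'joint_efforts': array([-9.22086401e-04, -3.93678117e+01, -3.70177960e+01, -1.74613215e-04,
        7.01381417e-03,  2.50933780e-06]), 'tool_pos': array([ 0.14656695, -0.60691125,  0.23003217]), 'tool_rot': array([-7.48940009e-04,  7.85696391e-01, -6.18611406e-01, -7.41037749e-04]), 'contact_force': array([-0.69829236, -0.08620736,  0.16436763]), 'ft_torque': array([ 0.00594005, -0.00904909,  0.0364591 ]), 'gripper_width': 0.9999877194616775}
0.0187
side [[505.05003459   0.         315.44238077]
 [  0.         505.05003459 200.25363782]
 [  0.           0.           1.        ]] -0.14197533298093504 [[ 0.9714532  -0.15062633  0.1832768   0.33984914]
 [-0.23669195 -0.66747148  0.7060161  -0.98571237]
 [ 0.01598743 -0.72924175 -0.68406935  1.00350642]
 [ 0.          0.          0.          1.        ]]
top [[404.46664419   0.         316.50625149]
 [  0.         404.46664419 201.10859314]
 [  0.           0.           1.        ]] -0.06055341491795647 [[ 6.82241183e-05 -9.97626310e-01  6.88603031e-02  4.81342375e-01]
 [-9.99993630e-01 -3.13807158e-04 -3.55558403e-03  4.84919297e-03]
 [ 3.56875303e-03 -6.88596219e-02 -9.97619976e-01  1.46639379e+00]
 [ 0.00000000e+00  0.00000000e+00  0.00000000e+00  1.00000000e+00]]
```

View pics/top0.png

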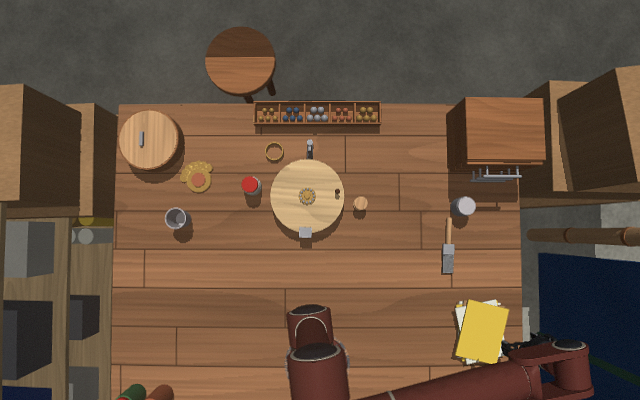

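View pics/side0.png

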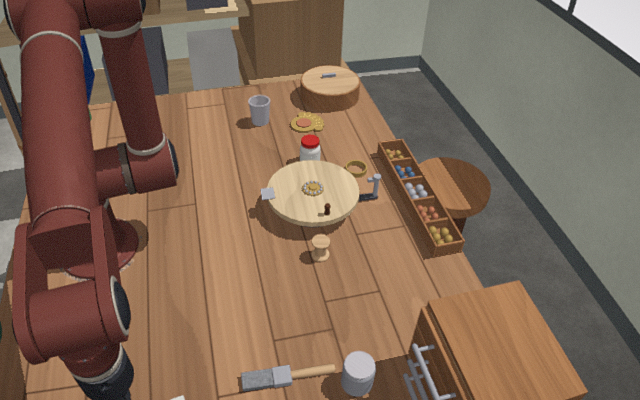

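The top view shows the wheel at about (307,197), with the tongue at (305,232) facing the robot. The pointer post is at (310,150), the knob at (338,194) and the spool at (360,203). The tongue therefore has to travel about half a turn to reach the pointer, and the knob is on the −y side.

```bash
cat > h.py <<'E'
import numpy as np, cv2
from plant import state, grab_frame
def ray(f,uv,z):
    uv=np.atleast_2d(np.array(uv,float)); K=f["K"]; k=f["k1"]
    d=(uv-[K[0,2],K[1,2]])/[K[0,0],K[1,1]]
    p=cv2.undistortPoints(uv.reshape(-1,1,2),K,np.array([k,0,0,0,0.])).reshape(-1,2)
    T=f["world_from_camera"]; D=np.c_[p,np.ones(len(p))]@T[:3,:3].T; o=T[:3,3]
    return o+D*((z-o[2])/D[:,2])[:,None]
def cloud(f,vs,us):
    z=f["z_map"][vs,us]; K=f["K"]; k=f["k1"]
    p=cv2.undistortPoints(np.c_[us,vs].astype(float).reshape(-1,1,2),K,np.array([k,0,0,0,0.])).reshape(-1,2)
    T=f["world_from_camera"]; return (np.c_[p,np.ones(len(p))]*z[:,None])@T[:3,:3].T+T[:3,3]
E
python3 - <<'E'
from h import *
f=grab_frame("top"); im=f["frame"][:,:,::-1].copy()
cv2.imwrite("pics/topc.png",cv2.resize(im[125:255,225:385],None,fx=5,fy=5,interpolation=cv2.INTER_CUBIC)[:600])
g=grab_frame("side"); 
cv2.imwrite("pics/sidec.png",cv2.resize(g["frame"][125:275,245:405,::-1],None,fx=4,fy=4,interpolation=cv2.INTER_CUBIC))
for n,h in(("top",f),("side",g)):
    vs,us=np.mgrid[100:290,200:420].reshape(2,-1); P=cloud(h,vs,us)
    m=(abs(P[:,2]-.063)<.004)&(np.hypot(P[:,0]-.49,P[:,1]-.03)<.2)
    Q=P[m,:2]; 
    print(n,m.sum(),Q.min(0),Q.max(0))
    mask=np.zeros((400,640),np.uint8); mask[vs[m],us[m]]=255
    mask=cv2.morphologyEx(cv2.morphologyEx(mask,cv2.MORPH_CLOSE,np.ones((15,15))),cv2.MORPH_OPEN,np.ones((21,21)))
    c=max(cv2.findContours(mask,0,cv2.CHAIN_APPROX_NONE)[0],key=len)
    W=ray(h,c.reshape(-1,2),.063)[:,:2].astype(np.float32)
    A=np.c_[2*W,np.ones(len(W))]
    keep=np.ones(len(W),bool)
    for _ in range(4):
        s=np.linalg.lstsq(A[keep],(W[keep]**2).sum(1),rcond=None)[0]; r=np.sqrt(s[2]+s[0]**2+s[1]**2)
        e=np.hypot(*(W-s[:2]).T)-r; keep=abs(e)<.004
    C=s[:2]; print("circle",C,r,keep.sum(),len(W))
    # knob/post
    d=np.hypot(P[:,0]-C[0],P[:,1]-C[1])
    k=(P[:,2]>.085)&(d<.13)&(P[:,2]<.11); print("knob",P[k].mean(0),k.sum(),P[k][:,2].max())
    k=(P[:,2]>.066)&(d>.15)&(d<.21)&(P[:,0]>C[0]+.1); print("post",P[k].mean(0),k.sum(),P[k].min(0),P[k].max(0))
    col=h["frame"][vs,us].astype(int); sat=col.max(1)-col.min(1)
    k=(abs(P[:,2]-.067)<.006)&(d>.1)&(d<.16)&(sat<35); print("tongue",P[k].mean(0),k.sum(), d[k].max(),C)
E
```

```text
top 2810 [ 0.45378837 -0.15519003] [0.68779989 0.1618485 ]
circle [0.58779481 0.03305752] 0.12086615591563366 111 205
knob [ 0.61067952 -0.06991846  0.09348158] 21 0.09945415781551059
post [0.77498442 0.02481508 0.07993866] 47 [0.75557742 0.01549851 0.07279268] [0.79014155 0.03293922 0.09043138]
tongue [0.47001647 0.04043424 0.06584094] 122 0.13656389051046774 [0.58779481 0.03305752]
side 3459 [ 0.45070526 -0.14327584] [0.68964552 0.16313366]
circle [0.58740598 0.02910611] 0.12347178851462763 98 217
knob [ 0.60833629 -0.07324827  0.09243886] 35 0.09819880285072824
post [0.77242964 0.02270982 0.07654914] 80 [0.75279588 0.01419876 0.06614285] [0.7908771  0.03453515 0.08700266]
tongue [0.47557833 0.0328391  0.06588155] 157 0.13887784691472327 [0.58740598 0.02910611]
```

View pics/topc.png

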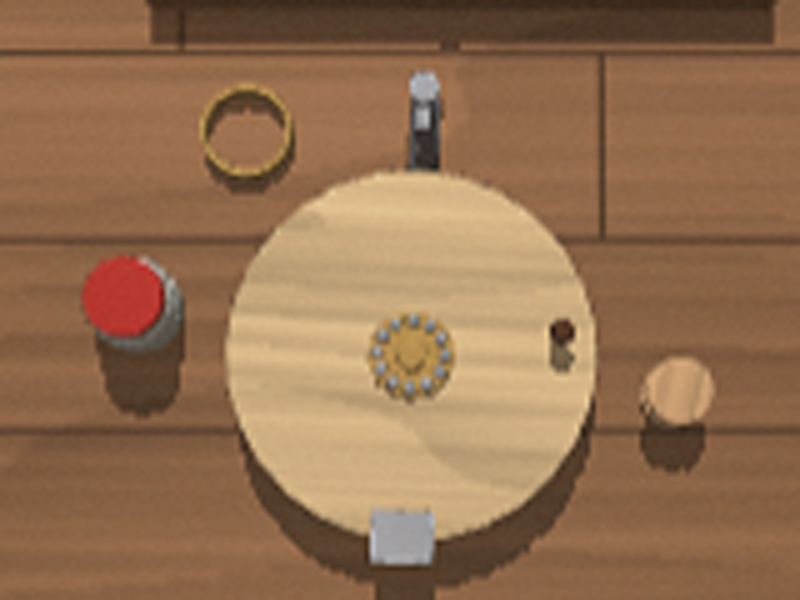

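View pics/sidec.png

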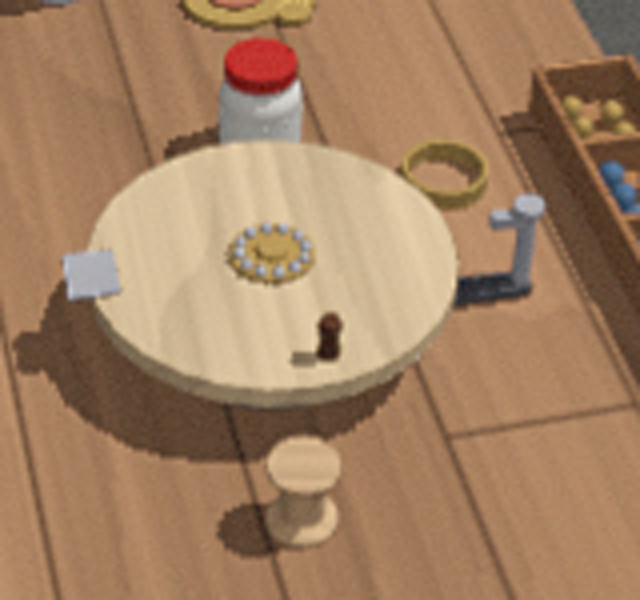

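The top crop shows the wheel between x 226 and 597 and y 170 and 541, so its centre is near full-image pixel (307.3,196). The depth mask spoiled the circle fit, so I'll refine it with colour.

Run:
```python
from h import *
for n in("top","side"):
    f=grab_frame(n); im=f["frame"]; hsv=cv2.cvtColor(im,cv2.COLOR_RGB2HSV)
    m=((hsv[...,2]>160)&(hsv[...,0]>14)&(hsv[...,0]<30)&(hsv[...,1]>50)).astype(np.uint8)*255
    if n=="side": m[:150]=0
    m=cv2.morphologyEx(m,cv2.MORPH_OPEN,np.ones((5,5)))
    c=max(cv2.findContours(m,0,cv2.CHAIN_APPROX_NONE)[0],key=cv2.contourArea)
    W=ray(f,cv2.convexHull(c).reshape(-1,2),.063)[:,:2]
    from scipy.optimize import least_squares
    s=least_squares(lambda p:np.hypot(*(W-p[:2]).T)-p[2],[.59,.03,.13],loss="soft_l1",f_scale=.001).x; print(n,s,cv2.boundingRect(c))
    C=s[:2]
    sat=hsv[...,1]
    vs,us=np.mgrid[0:400,0:640]
    X=ray(f,np.c_[us.ravel(),vs.ravel()],.067)[:,:2]-C; d=np.hypot(*X.T)
    k=(sat.ravel()<40)&(d<.152)&(d>.1)&(hsv[...,2].ravel()>100); q=X[k]; ct=q.mean(0)
    print("tongue",ct,np.hypot(*ct),np.degrees(np.arctan2(ct[1],ct[0])),k.sum(),d[k].max())
    X=ray(f,np.c_[us.ravel(),vs.ravel()],.092)[:,:2]-C; d=np.hypot(*X.T)
    k=(hsv[...,2].ravel()<85)&(d<.125)&(d>.08); ct=X[k].mean(0); print("knob",ct,np.hypot(*ct),np.degrees(np.arctan2(ct[1],ct[0])),k.sum())
    uv={"top":[[309.8,142],[309.4,148.5]],"side":[[377.5,176],[369.5,179.3]]}[n]
    P=np.r_[ray(f,uv[:1],.084),ray(f,uv[1:],.077)][:,:2]-C; print("post",P,np.hypot(*P.T),np.degrees(np.arctan2(P[:,1],P[:,0])))
```

```text
top [0.59867341 0.03375526 0.1287141 ] (270, 160, 74, 72)
tongue [-0.12814144  0.00665001] 0.12831387916753995 177.0292502658138 135 0.14722180798773388
knob [ 0.01082553 -0.1024363 ] 0.10300673915669084 -83.96733882947349 13
post [[ 0.18339558 -0.01057986]
 [ 0.16196959 -0.00913001]] [0.18370049 0.16222671] [-3.30166264 -3.22627301]
side [0.59579782 0.03246584 0.1297985 ] (268, 160, 92, 63)
tongue [-0.0638064   0.05925219] 0.0870751312558254 137.11946292810683 263 0.15194487333853302
knob [-0.00125505 -0.07544296] 0.07545340167339439 -90.95306669935795 27
post [[ 0.18489606 -0.01055649]
 [ 0.16139519 -0.01162297]] [0.18519717 0.16181316] [-3.26770811 -4.11907759]
```

Call:
carry_out --moves '[[[0, 0, 0.91, 0, 0, 0, -1], [0, 0, 0.91, 0, 0, 0, -1], [0, 0, 0.91, 0, 0, 0, -1], [0, 0, 0, -0.78, -0.52, 0, -1], [0, 0, 0, -0.78, -0.52, 0, -1], [0, 0, 0, -0.78, -0.52, 0, -1], [0, 0, 0, -0.78, -0.52, 0, -1], [0, 0, 0, -0.78, -0.52, 0, -1]]]'

```text
time: 0.97
tool_pos: [0.2514, -0.4502, 0.2312]
tool_rot: [0.0, -0.706, 0.708, -0.0]
contact_force: [0.6, -0.2, -0.0]
gripper_width: 0.002
```

Call:
carry_out --moves '[[[0, 0, 0, -0.78, -0.52, 0, -1], [0, 0, 0, -0.78, -0.52, 0, -1], [0, 0, 0, -0.78, -0.52, 0, -1], [0, 0, 0, -0.78, -0.52, 0, -1], [0, 0, 0, -0.78, -0.52, 0, -1], [0, 0, 0, -0.78, -0.52, 0, -1], [0, 0, 0, -0.78, -0.52, 0, -1], [0, 0, 0, 0, 0, 0, -1]]]'

```text
time: 1.63
tool_pos: [0.3992, -0.2288, 0.2315]
tool_rot: [-0.001, 0.709, -0.705, -0.0]
contact_force: [-0.2, -0.3, -0.7]
gripper_width: -0.0
```

Call:
carry_out --moves '[[[0, 0, 0, -0.56, -0.46, 0.4, -1], [0, 0, 0, -0.56, -0.46, 0.4, -1], [0, 0, 0, -0.56, -0.46, 0.4, -1], [0, 0, 0, -0.56, -0.46, 0.4, -1], [0, 0, 0, -0.56, -0.46, 0.4, -1], [0, 0, 0, -0.56, -0.46, 0.4, -1], [0, 0, 0, -0.56, -0.46, 0.4, -1], [0, 0, 0, 0, 0, 0, -1]]]'

```text
time: 2.3
tool_pos: [0.5255, -0.0738, 0.1154]
tool_rot: [0.001, 0.708, -0.706, -0.003]
contact_force: [-0.9, -1.4, -0.5]
gripper_width: 0.001
```

Run:
```python
from h import *
s=state(); print(s["time"],s["tool_pos"],s["tool_rot"],s["contact_force"])
for n,b in(("top",(125,255,225,385)),("side",(125,275,245,405))):
    f=grab_frame(n); cv2.imwrite(f"pics/{n}1.png",cv2.resize(f["frame"][b[0]:b[1],b[2]:b[3],::-1],None,fx=3,fy=3,interpolation=cv2.INTER_CUBIC))
```

```text
2.3 [ 0.52546152 -0.07377003  0.11543161] [ 0.00076096  0.70782107 -0.70638572 -0.00282438] [-0.87641119 -1.4494527  -0.49271562]
```

View pics/top1.png

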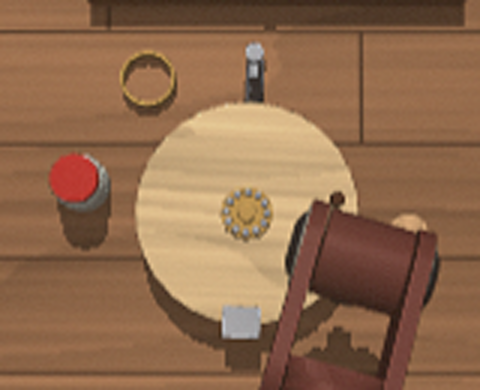

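View pics/side1.png

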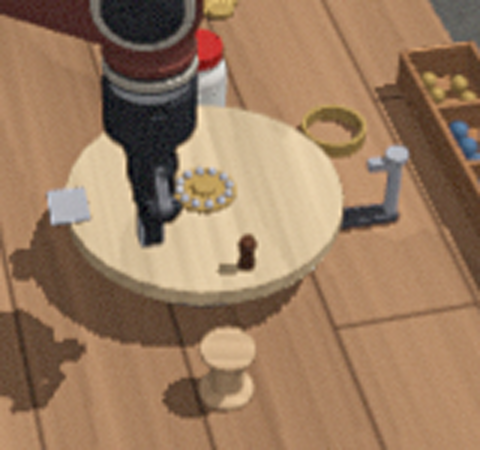

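Call:
carry_out --moves '[[[0, 0, 0, 0, -0.35, 0.47, -1], [0, 0, 0, 0, -0.35, 0.47, -1], [0, 0, 0, 0, 0, 0, -1]]]'

```text
time: 2.65
tool_pos: [0.553, -0.078, 0.0794]
tool_rot: [-0.001, -0.706, 0.708, 0.001]
contact_force: [-1.2, 0.2, -0.7]
gripper_width: -0.004
```

Call:
carry_out --moves '[[[0, 0, 0, -0.03, -0.26, 0, -1], [0, 0, 0, -0.03, -0.26, 0, -1], [0, 0, 0, -0.03, -0.26, 0, -1], [0, 0, 0, -0.03, -0.26, 0, -1], [0, 0, 0, -0.03, -0.26, 0, -1], [0, 0, 0, -0.03, -0.26, 0, -1], [0, 0, 0, 0, 0.3, -0.3, -1], [0, 0, 0, 0, 0.4, -0.8, -1]]]'

```text
time: 3.32
tool_pos: [0.5865, -0.069, 0.1217]
tool_rot: [-0.002, -0.707, 0.707, 0.004]
contact_force: [-0.7, 0.1, -0.2]
gripper_width: -0.001
```

```bash
cat > ang.py <<'E'
from h import *
C=np.array([.597,.033])
def meas(n="top"):
    t=state()["time"]; f=grab_frame(n); hsv=cv2.cvtColor(f["frame"],cv2.COLOR_RGB2HSV)
    vs,us=np.mgrid[100:300,200:420]; c=C if n=="side" else np.array([.5985,.0337])
    X=ray(f,np.c_[us.ravel(),vs.ravel()],.067)[:,:2]-c; d=np.hypot(*X.T)
    h=hsv[100:300,200:420].reshape(-1,3)
    k=(h[:,1]<40)&(h[:,2]>100)&(d<.152)&(d>.105); q=X[k]
    return t,f,(np.arctan2(q[:,1].mean(),q[:,0].mean()) if k.sum()>20 else np.nan),int(k.sum())
E
python3 - <<'E'
from ang import *
s=state(); print(s["time"],s["tool_pos"])
t,f,a,n=meas(); print(t,np.degrees(a),n); cv2.imwrite("pics/top2.png",cv2.resize(f["frame"][125:255,225:385,::-1],None,fx=3,fy=3))
E
```

```text
3.3167 [ 0.58653453 -0.06899795  0.12170605]
3.3167 nan 1
```

View pics/top2.png

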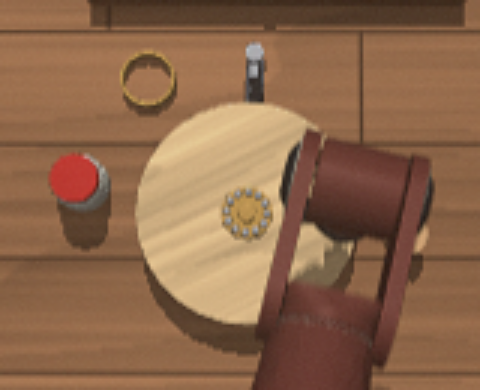

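Call:
carry_out --moves '[[[0, 0, 0, -0.35, 0.1, 0.3, -1], [0, 0, 0, -0.35, 0.1, 0.3, -1], [0, 0, 0, -0.35, 0.1, 0.3, -1], [0, 0, 0, 0, 0, 0, -1]]]'

```text
time: 3.7
tool_pos: [0.5725, -0.0244, 0.0847]
tool_rot: [0.002, 0.708, -0.707, -0.004]
contact_force: [-1.0, -0.6, -1.0]
gripper_width: 0.001
```

Run:
```python
from ang import *
s=state(); print(s["time"],s["tool_pos"])
for i in range(4):
  for n in("top","side"):
    t,f,a,k=meas(n); print(n,round(t,3),round(np.degrees(a),1),k)
    if i==0: cv2.imwrite(f"pics/{n}3.png",cv2.resize(f["frame"][125:275,225:405,::-1],None,fx=3,fy=3))
```

```text
3.7 [ 0.57246055 -0.02441513  0.08472023]
top 3.7 -126.3 25
side 3.75 -119.3 180
top 3.8 nan 18
side 3.85 -111.3 183
top 3.9 nan 2
side 3.95 -103.2 177
top 4.0 nan 0
side 4.05 -95.5 186
```

View pics/side3.png

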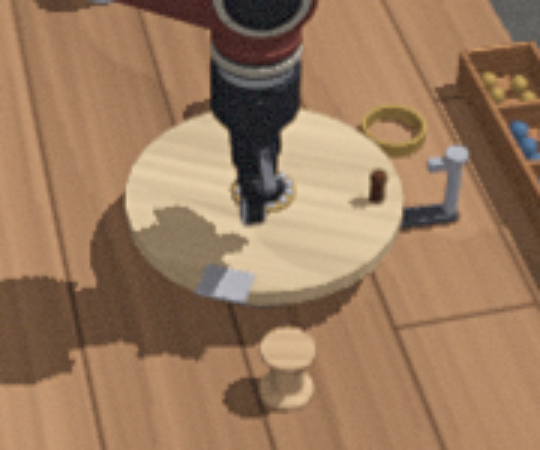

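View pics/top3.png

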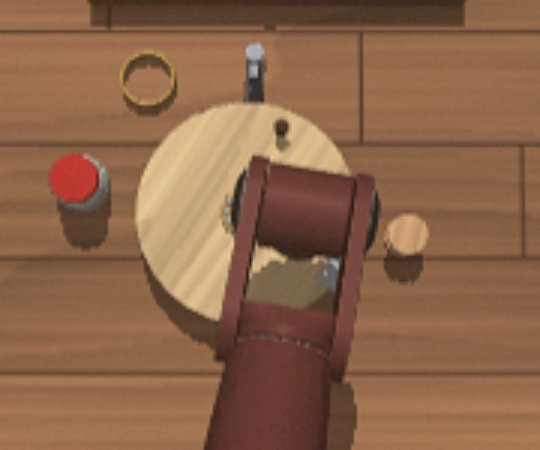

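The side view shows the tongue at (228,283) in the crop and the finger hovering over bare wood. The wheel is turning counter-clockwise at about 1.4 rad/s. I'll lower the hover a little and track it through the first pass.

Call:
carry_out --moves '[[[0, 0, 0, 0, 0, 0.2, -1], [0, 0, 0, 0, 0, 0, -1], [0, 0, 0, 0, 0, 0, -1], [0, 0, 0, 0, 0, 0, -1], [0, 0, 0, 0, 0, 0, -1]]]'

```text
time: 4.52
tool_pos: [0.5763, -0.0278, 0.0818]
tool_rot: [0.0, -0.707, 0.708, -0.0]
contact_force: [-0.3, -0.3, 0.3]
gripper_width: -0.001
```

Run:
```python
from ang import *
import json
L=[];Z=[]
for i in range(20):
  for n in("top","side"):
    t,f,a,k=meas(n); Z.append([*state()["tool_pos"],*state()["contact_force"]]); L.append((n,t,a,k)); print(n[0],round(t,3),round(np.degrees(a),1),k,end=" | ")
Z=np.array(Z); print(); print(Z.mean(0),Z.std(0))
json.dump(L,open("L.json","w"))
```

```text
t 4.517 -58.3 123 | s 4.567 -50.0 186 | t 4.617 -50.9 129 | s 4.667 -41.4 184 | t 4.717 -43.4 131 | s 4.767 -33.0 181 | t 4.817 -35.4 127 | s 4.867 -25.1 174 | t 4.917 -27.4 124 | s 4.967 -16.6 169 | t 5.017 -20.2 125 | s 5.067 -8.9 161 | t 5.117 -12.2 126 | s 5.167 -0.5 158 | t 5.217 -4.6 130 | s 5.267 7.3 163 | t 5.317 2.1 126 | s 5.367 14.4 156 | t 5.417 9.9 126 | s 5.467 20.7 151 | t 5.517 17.5 125 | s 5.567 28.3 154 | t 5.617 25.1 125 | s 5.667 35.5 150 | t 5.717 32.3 126 | s 5.767 41.4 151 | t 5.817 39.8 128 | s 5.867 48.7 142 | t 5.917 47.3 130 | s 5.967 54.7 133 | t 6.017 54.3 125 | s 6.067 60.0 88 | t 6.117 61.8 127 | s 6.167 66.0 46 | t 6.217 68.8 125 | s 6.267 75.9 21 | t 6.317 76.2 127 | s 6.367 nan 20 | t 6.417 83.3 126 | s 6.467 75.9 21 | 
[ 0.57627375 -0.02775856  0.08173855  0.09320071  0.01160501 -0.04242587] [4.11148242e-05 1.63275683e-05 6.31810326e-05 4.48052065e-01
 3.98752795e-01 4.70830900e-01]
```

```bash
cat >> ang.py <<'E'
def meas2(n="top"):
    t=state()["time"]; f=grab_frame(n); hsv=cv2.cvtColor(f["frame"],cv2.COLOR_RGB2HSV)
    vs,us=np.mgrid[100:300,200:420]; c=C if n=="side" else np.array([.5985,.0337])
    X=ray(f,np.c_[us.ravel(),vs.ravel()],.067)[:,:2]-c; d=np.hypot(*X.T)
    h=hsv[100:300,200:420].reshape(-1,3)
    k=((h[:,1]<40)&(h[:,2]>100)&(d<.152)&(d>.108)).reshape(200,220).astype(np.uint8)
    nn,lab,st,_=cv2.connectedComponentsWithStats(k)
    if nn<2: return t,f,np.nan,0
    i=1+np.argmax(st[1:,4]); q=X[(lab==i).ravel()]; m=q.mean(0)
    return t,f,np.arctan2(m[1],m[0]),len(q),np.hypot(*m)
E
python3 - <<'E'
from ang import *
import pickle
L=[]
while state()["time"]<11.6:
    r=meas2("top"); L.append((r[0],r[2],r[3]))
    if 10.3<r[0]<11.5:
        s=meas2("side"); print(round(s[0],3),"side",round(np.degrees(s[2]),1),s[3],s[4], "top",round(np.degrees(r[2]),1),r[3],r[4])
        cv2.imwrite("pics/top_pass.png",cv2.resize(r[1]["frame"][125:255,225:385,::-1],None,fx=4,fy=4))
pickle.dump(L,open("L2.pkl","wb"))
for x in L[::4]: print(round(x[0],3),round(np.degrees(x[1]),1),x[2],end=" | ")
E
```

```text
10.367 side -22.4 146 0.1253538080709933 top -24.3 124 0.1261101856601523
10.467 side -16.3 150 0.1254187109670763 top -18.5 122 0.1260501423516861
10.567 side -10.0 139 0.12485881125748234 top -12.4 126 0.12595038224959818
10.667 side -4.7 136 0.12520800930669504 top -6.5 130 0.1261712574894347
10.767 side 1.5 136 0.12514233650403075 top -1.2 126 0.12615445491683716
10.867 side 7.2 131 0.12494973527801115 top 4.6 130 0.12595003593643794
10.967 side 12.9 125 0.12510069322565404 top 10.6 125 0.12566297984772554
11.067 side 18.8 128 0.12513408697585468 top 16.3 125 0.1259874463958115
11.167 side 24.3 122 0.12495517159804934 top 22.0 126 0.1260058605719374
11.267 side 30.2 121 0.12487101472880792 top 27.8 127 0.12560891820973927
11.367 side 35.7 121 0.1252189814533379 top 33.3 127 0.12614629323810056
11.467 side 41.6 119 0.12494604141339254 top 38.8 130 0.12631843151113842
6.517 90.7 124 | 6.717 104.6 127 | 6.917 118.6 132 | 7.117 132.2 133 | 7.317 145.7 133 | 7.517 158.5 123 | 7.717 165.4 29 | 7.917 nan 0 | 8.117 -156.0 1 | 8.317 -138.5 3 | 8.517 -138.2 26 | 8.717 -128.9 14 | 8.917 -118.0 4 | 9.117 nan 0 | 9.317 nan 0 | 9.517 -66.5 44 | 9.717 -59.7 118 | 9.917 -48.3 125 | 10.117 -36.2 127 | 10.317 -24.3 124 | 10.717 -1.2 126 | 11.117 22.0 126 | 11.517 44.4 126 |
```

Call:
carry_out --moves '[[[0, 0, 0, 0, 0, 0.2, -1]]]'

```text
time: 11.7
tool_pos: [0.5777, -0.028, 0.0753]
tool_rot: [0.001, -0.707, 0.708, -0.001]
contact_force: [-0.0, -0.1, -0.5]
gripper_width: -0.001
```

Run:
```python
from ang import *
import pickle
from scipy.optimize import least_squares
L=[]
s=state(); print(s["time"],s["tool_pos"])
while state()["time"]<14.0:
    r=meas2("top"); L.append((r[0],r[2],r[3])); 
    if len(L)<7 or len(L)%10==0: s=state(); print(round(s["time"],3),s["tool_pos"],s["contact_force"])
pickle.dump(L,open("L3.pkl","wb"))
D=np.array([x for x in pickle.load(open("L2.pkl","rb"))+L if x[2]>115])
a=np.unwrap(D[:,1]); tp=np.radians(-3.3)
# unwrap gap: ensure monotone
for i in range(1,len(a)):
    while a[i]<a[i-1]-1: a[i:]+=2*np.pi
print(np.degrees(a[[0,-1]]),D[[0,-1],0])
from scipy.integrate import solve_ivp
def sim(p,t):
    w0,th0,A,B=p; k=B; t=t-6.5
    return th0+(w0+A/k)*(1-np.exp(-k*t))/k-A/k*t
r=least_squares(lambda p:sim(p,D[:,0])-a,[1.27,1.58,.02,.04]); print(r.x,np.degrees(np.sqrt(2*r.cost/len(a))))
T=np.arange(14,40,.001); th=sim(r.x,T)-tp
for n in (2,): 
    i=np.argmax(th>2*np.pi*n); print(n,T[i],(th[i+10]-th[i])/.01, i)
pickle.dump(r.x,open("p.pkl","wb"))
```

```text
11.7 [ 0.57765537 -0.02800679  0.07529713]
11.75 [ 0.57586862 -0.02771314  0.07239573] [-1.60489698  0.55056094 -0.91512963]
11.8 [ 0.57524092 -0.02757252  0.07212872] [-0.26060241  0.0719652  -0.76474776]
11.85 [ 0.57541201 -0.02759444  0.07248761] [ 0.04716895  0.0455481  -0.75608987]
11.9 [ 0.57573258 -0.02767529  0.07293334] [-0.33655368 -0.28137899  0.86269113]
11.95 [ 0.57598461 -0.02772026  0.07327191] [-0.23015308 -1.11214418  0.41285994]
12.0 [ 0.5762058  -0.02776047  0.07357123] [ 0.18835448 -0.43998157  0.73148047]
12.2 [ 0.57638003 -0.0277653   0.07388056] [0.4063516  0.23264534 0.0412731 ]
12.7 [ 0.57625399 -0.0277374   0.07372024] [-0.40525053  0.66923556  0.9385282 ]
13.2 [ 0.57625266 -0.0277574   0.0737135 ] [ 0.14448905  0.1399735  -0.39467999]
13.7 [ 0.57623083 -0.02775011  0.0737033 ] [-0.65254348  0.7138315   0.20271299]
[ 90.65800254 517.83596966] [ 6.5167 13.7   ]
[ 1.21345449  1.56578583  0.09036736 -0.03802048] 0.16363966597208549
2 18.70899999999739 0.5258769748738956 4709
```

```bash
cat > track.py <<'E'
from ang import *
import pickle,sys
from scipy.optimize import least_squares
tend=float(sys.argv[1]); tp=np.radians(-3.3)
L=pickle.load(open("L3.pkl","rb"))
while state()["time"]<tend-1e-3:
    r=meas2("top"); L.append((r[0],r[2],r[3])); 
pickle.dump(L,open("L3.pkl","wb"))
print([(round(x[0],2),round(np.degrees(x[1]),1),x[2]) for x in L[-24::3]])
D=np.array([x for x in pickle.load(open("L2.pkl","rb"))+L if x[2]>115])
a=np.unwrap(D[:,1])
for i in range(1,len(a)):
    while a[i]<a[i-1]-1: a[i:]+=2*np.pi
def sim(w0,th0,A,k,t):
    t=t-6.5; return th0+(w0+A/k)*(1-np.exp(-k*t))/k-A/k*t
T=np.arange(14,30,.001)
for w in (0,10,):
    m=D[:,0]>w
    r=least_squares(lambda p:sim(p[0],p[1],.02*p[2],.04*p[2],D[m,0])-a[m],[1.25,1.58,1.]); 
    th=sim(r.x[0],r.x[1],.02*r.x[2],.04*r.x[2],T)-tp; i=np.argmax(th>4*np.pi)
    e=sim(r.x[0],r.x[1],.02*r.x[2],.04*r.x[2],D[m,0])-a[m]
    print(r.x,"rms",np.degrees(e.std()),"last",np.degrees(e[-5:].mean()),"pass",T[i],(th[i+10]-th[i])/.01)
m=D[:,0]>state()["time"]-1.6
if m.sum()>6:
    c=np.polyfit(D[m,0]-state()["time"],a[m]-tp-4*np.pi,2 if m.sum()>20 else 1); print("local",np.roots(c)+state()["time"],c)
s=state();print(s["time"],s["tool_pos"],s["contact_force"])
E
python3 track.py 16.0
```

```text
[(14.8, np.float64(-154.7), 3), (14.95, np.float64(-144.2), 4), (15.1, np.float64(-142.9), 20), (15.25, np.float64(-132.4), 19), (15.4, np.float64(-126.4), 20), (15.55, np.float64(-121.3), 7), (15.7, np.float64(-119.3), 4), (15.85, np.float64(nan), 0)]
[1.23312325 1.5578555  0.83310333] rms 0.264574081877431 last 0.45656323986756603 pass 18.213999999997665 0.6728065228086777
[1.27994846 1.44566587 0.9584224 ] rms 0.13641856884126208 last 0.09509557890842449 pass 18.408999999997555 0.6273149270228373
16.0 [ 0.57624706 -0.02774139  0.07368695] [ 0.0806056  -0.2395346   0.61520833]
```

```bash
python3 track.py 17.85
```

```text
[(16.65, np.float64(-65.1), 66), (16.8, np.float64(-62.1), 110), (16.95, np.float64(-57.1), 128), (17.1, np.float64(-51.0), 129), (17.25, np.float64(-45.1), 128), (17.4, np.float64(-39.1), 126), (17.55, np.float64(-33.4), 128), (17.7, np.float64(-27.1), 121)]
[1.24268054 1.55130184 0.87670591] rms 0.398039592297458 last 0.1350113277296819 pass 18.3279999999976 0.6508053856419949
[1.26507198 1.4807578  0.91836267] rms 0.16942318104680626 last -0.14511954618960576 pass 18.341999999997594 0.642247456701206
local [18.3103844] [ 0.68705226 -0.31630815]
17.85 [ 0.57624168 -0.02776273  0.0736954 ] [ 0.52254277  0.94615317 -0.04000218]
```

```bash
python3 track.py 18.15
```

```text
[(16.95, np.float64(-57.1), 128), (17.1, np.float64(-51.0), 129), (17.25, np.float64(-45.1), 128), (17.4, np.float64(-39.1), 126), (17.55, np.float64(-33.4), 128), (17.7, np.float64(-27.1), 121), (17.85, np.float64(-21.5), 125), (18.0, np.float64(-15.7), 126)]
[1.24275251 1.55124043 0.8769998 ] rms 0.3881104871163874 last 0.05409766060637616 pass 18.3279999999976 0.6506928356623476
[1.26374275 1.48439756 0.91536384] rms 0.17832336719975622 last -0.22283060525775536 pass 18.338999999997597 0.6431359831108097
local [223.22225448  18.31723788] [-0.00331335  0.68003094 -0.11363426]
18.15 [ 0.5762484  -0.02777131  0.07369029] [-0.35118201  0.44036952 -0.09490867]
```

```bash
python3 -c "
from ang import *
meas2();print(state()['time'])"
```

```text
18.2
```

Call:
carry_out --moves '[[[0, 0, 0, 0, 0, 0.3, -1], [0, 0, 0, 0, 0, 0.06, -1], [0, 0, 0, 0, 0, 0, -1]]]'

```text
time: 18.45
tool_pos: [0.58, -0.0286, 0.063]
tool_rot: [0.002, -0.707, 0.708, -0.003]
contact_force: [-1.0, -0.2, 13.4]
gripper_width: 0.004
```

Run:
```python
from ang import *
for i in range(3):
  for n in("top","side"):
    r=meas2(n); s=state(); print(n,r[0],np.degrees(r[2]),r[3],r[4],s["tool_pos"],s["contact_force"])
    if i==2: cv2.imwrite(f"pics/{n}9.png",cv2.resize(r[1]["frame"][125:275,225:405,::-1],None,fx=4,fy=4,interpolation=cv2.INTER_CUBIC))
```

```text
top 18.45 -3.050863784924358 131 0.12660892830371953 [ 0.57976567 -0.02850232  0.06298012] [-0.55184501 -1.10138111 14.29829981]
side 18.5 -3.9613950501511876 137 0.12521591406037463 [ 0.57978479 -0.02847965  0.06300369] [ 0.24286406 -0.28401311 13.43289153]
top 18.55 -3.422188913063547 132 0.12631104330632198 [ 0.57973608 -0.02847676  0.06299385] [ 0.03335499  0.78729851 13.4087804 ]
side 18.6 -4.12358504335978 137 0.12504920341242923 [ 0.57973168 -0.02847841  0.06298363] [ 0.71901643 -0.9630219  14.33514116]
top 18.65 -3.422188913063547 132 0.12631104330632198 [ 0.57973475 -0.02848383  0.06299607] [-0.18203646 -0.92757763 13.38258538]
side 18.7 -4.196726682843464 134 0.12517864091496755 [ 0.57973897 -0.02848009  0.06299924] [-0.62614777 -0.30463678 13.61154086]
```

View pics/top9.png

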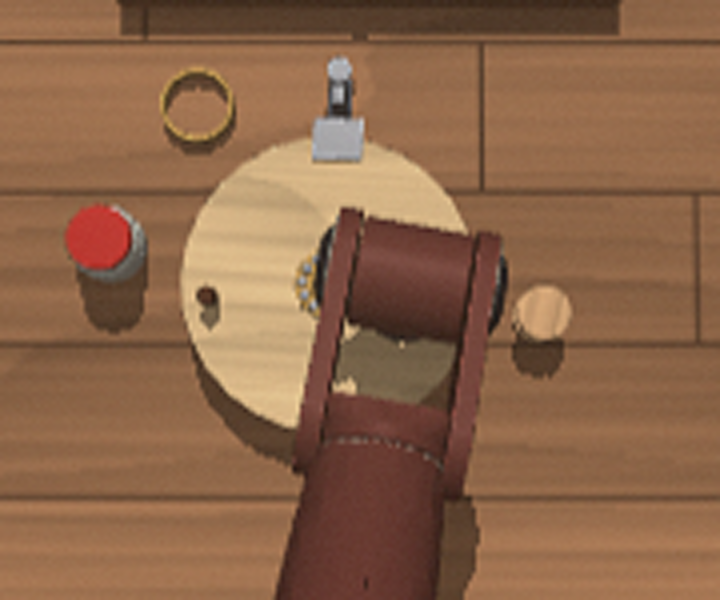

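View pics/side9.png

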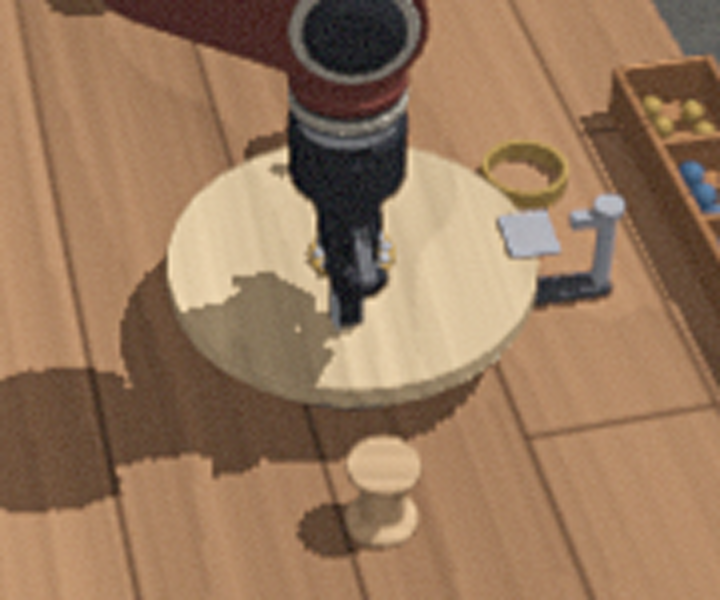

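In both views the tongue faces the pointer: in the top crop it is at (338,138), with the pointer at (340,95). It measures −3.4° against the pointer's −3.3°. The wheel is still, and the fingertip is pressing on bare wood with a steady 13.5 N, so I'm handing in.

```bash
python3 -c "
from plant import ticket,state
print(ticket.job_done()); print(state()['time'])"
```

```text
the job is handed in; nothing more can be done
None
the job is handed in; nothing more can be done
```

I flicked the knob once with the shut fingertips. The wheel ran free counter-clockwise, at about 1.3 rad/s after the flick. The tongue passed the pointer at about 5.2 s and 10.7 s. On the third pass I pressed the fingertip down on the bare top, about 64 mm from the axis, starting the descent at 18.2 s. The wheel stopped with that one touch, and I did not turn it into place afterwards.

**Final alignment:** the tongue is at −3.4° in the top view and −4.1° in the side view. The pointer is at −3.3° in the top view, and −3.3° (post) and −4.1° (finger) in the side view. So the tongue is within about 1° of the pointer by either camera.

**Stillness and force:** after a 0.4° change between the first two top frames, the last two gave the same reading. The force held steady at about 13.5 N, with the fingertip still pressing at hand-in.

**Surroundings:** by eye, the base, jar, spool and bangle look unmoved in the last pictures. I did not measure this, and I did not look again at the things farther off.

**Checks that disagreed:**
- My first side-view angles were several degrees off because they picked up white pixels from the glue jar. I fixed this by using only the largest patch.
- The first friction fit gave an implausible sign, so I timed the brake from a fit with the given friction law and a local fit.

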